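Build one tier of a kiln load

ROBOT

A 6-joint arm with a two-finger parallel gripper is mounted at the origin on the work surface. World frame = base frame: x ahead of the robot, y to its left, z up, the work surface at z = 0. Lengths are in m, angles in rad, forces in N, time in s.
With the tool pointing down it reaches from about 0.25 to 0.775 m from the base axis. Payload 8.9 kg.
Tool frame: the origin (TCP) lies at the centre of the arm's flange, where the gripper is bolted on; the fingertips stand 173 mm ahead of it and the grasp point (between the pads) lies 155 mm ahead of it; x points along the fingers, z is the direction in which the jaws open and shut, and the axes are right-handed (so a half turn about x gives the same grasp; the last joint's range is limited). The gripper opens to 85 mm and grips with 20 to 120 N. Pads are 22 mm wide; open, the fingers measure 114 mm over their backs; the gripper's body (76 mm by 85 mm) begins 54 mm behind the grasp point. The pads swing forward as they close: fully open they stand 13 mm farther back than shut.
Start: joints at [-1.416, 0.291, -0.153, 1.127, 0, 1.431], TCP at [0.152, -0.503, 0.405] pointing down, gripper open.
Joint ranges: [-2.52, 2.52], [-0.91, 1.74], [-1.3, 1.37], [-1.96, 2.02], [-1.52, 1.47], [-3.14, 3.14]. Speed limits (rad/s): [2.22, 2.22, 2.79, 3.14, 3.14, 3.14].

INTERFACE

Orientations are given as a unit quaternion [x, y, z, w].
In Python, from rig import bot, cams gives the robot as it stands. The module is installed in compiled form; this text tells all that it offers. Calls block until the motion is done:
- bot.movep(position, orientation): joint-space move of the TCP to a pose.
- bot.move_straight(position, velocity=0.15, attitude=None): straight line of the TCP; attitude=None keeps the orientation; velocity is the mean speed in m/s.
- bot.move_joints(angles): joint-space move.
- bot.open_jaws() and bot.gripper_close(squeeze=None): open the fingers fully, or close them until they stop; squeeze is the grip in N (None keeps the last).
- bot.dwell(seconds).
- bot.solve_ik(position, orientation): joint angles nearest the present ones, or None.
- bot.observe(): the state.
- cams.grab_frame(name): name is "side" or "top" or "wrist"; returns (picture, depth): 420x560x3 uint8, blue, green, red; 420x560 float32, m along the optical axis (not along the pixel's ray), 0 where there is no reading.
- cams.calibration(name): a dict with "intrinsics" (3x3 intrinsics, pixels), "position" and "orientation" of the camera in the world; the wrist camera has in their place "tool_from_camera" (4x4, takes a point from camera to tool coordinates, whose origin is the TCP and whose axes are the tool frame's). Camera axes: x right, y up, looking along -z (the intrinsics and any distortion apply to the point x, -y, -z); pixel columns grow to the right and rows downward; lengths in m; the calibration is good to about 2 mm. A picture is of the moment at which its call begins: read the wrist's pose just before it. calibration takes no time and is no camera call.
A pose or a line that the arm cannot do raises bot.MotionError and nothing moves.
- bot.hand_in(): hands the job in, once; it reports no verdict.
The state is a dict: "clock": time; "joint_pos": joint angles; "qd": joint speeds; "effort": joint torques, N m; "position": TCP position; "orientation": TCP orientation; "force": force on the tool from outside, world axes, zero at the start; "torque": the same for the moment, N m; "opening": finger opening in m.
Only numpy, scipy, OpenCV 4.12 (cv2) and the standard library are available. Lean on these libraries where they do the work, as an engineer would, in place of code of your own. Each camera call takes 0.05 s, during which the arm holds its last target.

TASK

Build a kiln tier on the buff slab: stand the two tall props upright in the middle of the two coloured discs (either prop on either disc), then lay the dark narrow shelf level across them, centred over the slab and in line with it, and let go. Then check that the shelf does not rock: with the fingers press down on it above the blue disc, then above the white disc. Finally stand the blue cup upright on the shelf above the middle of the blue disc and the white cup likewise above the white disc, and leave the short prop and the terracotta bowl where they are.

Things in the scene. Friction and masses are not known exactly. Their poses are not given: they have to be found in the camera images.
- slab: buff fireclay kiln slab, fixed, 270 x 110 x 18 mm (x, y, z), lying on the table; origin at the centre of its underside, x along its length. Its top is 18 mm above the table; the two coloured discs lie on it, centred 80 mm to either side of its centre along its x
- disc_blue: flat blue disc fixed on the slab near one end, 64 mm across, 3 mm thick; origin at the centre of its underside (its top is 21 mm above the table). Either end of the slab may have the blue one
- disc_white: flat white disc fixed on the slab near the other end, same size as the blue one; origin at the centre of its underside
- prop_yellow: tall yellow kiln prop, a solid upright cylinder 40 mm across and 70 mm tall, about 180 g; origin at the centre of its underside, z along its axis
- prop_brown: tall dark brown kiln prop, a solid upright cylinder 40 mm across and 70 mm tall, about 180 g; origin at the centre of its underside, z along its axis
- shelf: narrow dark grey kiln shelf, a flat plate 230 x 56 x 14 mm (x, y, z), about 400 g, lying flat on the table; origin at the centre of its underside, x along its length. It can be picked across its 56 mm width. On the props its underside is 91 mm above the table and it overhangs each disc centre by 35 mm
- cup_blue: blue glazed handleless cup standing upright, straight-sided, 60 mm across (52 mm at the foot), 72 mm tall, wall 4 mm, about 160 g; origin at the centre of its underside, z up its axis. It can be picked across its 60 mm outside. On the shelf its underside is 105 mm above the table
- cup_white: white glazed handleless cup, same shape and size as the blue one; origin at the centre of its underside, z up its axis
- prop_short: short grey kiln prop, an upright cylinder 40 mm across and only 40 mm tall: not for this tier, a bystander; origin at the centre of its underside
- bowl: terracotta bowl, 124 mm across the rim and 55 mm tall, standing on the table beside the work: a bystander; origin at the centre of its underside
There are look-alikes about, which are no part of the job. What is shaped like the prop_brown but green or red is not meant.

How it is judged:
On the way, in this order (a step that is already met when the one before it is completed fails the run):
1. both tall props stand upright on the discs, one on each, released (((horizontal distance between prop_yellow and disc_blue below 0.012 m and horizontal distance between prop_brown and disc_white below 0.012 m) or (horizontal distance between prop_yellow and disc_white below 0.012 m and horizontal distance between prop_brown and disc_blue below 0.012 m)) and angle between each of prop_yellow, prop_brown's own z axis and vertical below 0.06 rad and linear speed of each of prop_yellow, prop_brown below 0.02 m/s and height (world z) of prop_yellow between 0.018 and 0.024 m and height (world z) of prop_brown between 0.018 and 0.024 m and contact force between the fingers and prop_yellow below 0.3 N and contact force between the fingers and prop_brown below 0.3 N), for 0.2 s.
2. the shelf lies level on both props, centred over the slab and in line with it, released (((horizontal distance between prop_yellow and disc_blue below 0.012 m and horizontal distance between prop_brown and disc_white below 0.012 m) or (horizontal distance between prop_yellow and disc_white below 0.012 m and horizontal distance between prop_brown and disc_blue below 0.012 m)) and angle between each of prop_yellow, prop_brown, shelf's own z axis and vertical below 0.06 rad and linear speed of each of prop_yellow, prop_brown, shelf below 0.02 m/s and height (world z) of prop_yellow between 0.018 and 0.024 m and height (world z) of prop_brown between 0.018 and 0.024 m and horizontal distance between shelf and slab below 0.015 m and angle between the x axis of shelf and the x axis of slab, either way round below 0.14 rad and height (world z) of shelf between 0.087 and 0.095 m and contact force between the fingers and shelf below 0.3 N), for 0.2 s.
3. the fingers press down on the shelf above the blue disc with more than 2 N, and it stays level (contact force between the fingers and shelf above 2 N and horizontal distance between the grasp point and disc_blue below 0.045 m and angle between shelf's own z axis and vertical below 0.06 rad and height (world z) of shelf between 0.086 and 0.095 m), for 0.04 s.
4. the fingers press down on the shelf above the white disc with more than 2 N, and it stays level (contact force between the fingers and shelf above 2 N and horizontal distance between the grasp point and disc_white below 0.045 m and angle between shelf's own z axis and vertical below 0.06 rad and height (world z) of shelf between 0.086 and 0.095 m), for 0.04 s.
At the end, for the whole second after the job is handed in: tall props upright within 12 mm of the disc centres, one each; shelf level on both, within 15 mm of the slab's centre and 8 degrees of its length; blue cup upright on the shelf within 15 mm of above the blue disc, white cup likewise above the white; all released and at rest (((horizontal distance between prop_yellow and disc_blue below 0.012 m and horizontal distance between prop_brown and disc_white below 0.012 m) or (horizontal distance between prop_yellow and disc_white below 0.012 m and horizontal distance between prop_brown and disc_blue below 0.012 m)) and angle between each of prop_yellow, prop_brown, shelf, cup_blue, cup_white's own z axis and vertical below 0.06 rad and linear speed of each of prop_yellow, prop_brown, shelf, cup_blue, cup_white below 0.02 m/s and height (world z) of prop_yellow between 0.018 and 0.024 m and height (world z) of prop_brown between 0.018 and 0.024 m and horizontal distance between shelf and slab below 0.015 m and angle between the x axis of shelf and the x axis of slab, either way round below 0.14 rad and height (world z) of shelf between 0.087 and 0.095 m and horizontal distance between cup_blue and disc_blue below 0.015 m and height (world z) of cup_blue between 0.101 and 0.109 m and horizontal distance between cup_white and disc_white below 0.015 m and height (world z) of cup_white between 0.101 and 0.109 m); the robot touches nothing.
It fails at once if the short prop is moved by more than 20 mm (distance of prop_short from where it was at the start of the episode above 0.02 m).
It fails at once if the bowl is moved by more than 20 mm (distance of bowl from where it was at the start of the episode above 0.02 m).
It also fails if it takes over 131 s, if anything falls off the work surface, if the arm or the gripper's body presses on something with over 40 N, if the wrist force passes 120 N, or if a joint passes its speed limit or range.

## Working session

There is one attempt and no reset: what is moved stays moved. The work goes in short steps, each a Python script; the robot and the scene stay as the last script left them, time stands still between calls to the robot, and variables do not carry over. Pictures are saved under pics/ and viewed, and the job is handed in when it is done.

```bash
ls; mkdir -p pics
python3 - <<'E'
from rig import bot,cams
import cv2,numpy as np
o=bot.observe()
print({k:np.round(v,3) for k,v in o.items()})
for n in("side","top","wrist"):
    c=cams.calibration(n); print(n,c)
    im,d=cams.grab_frame(n); cv2.imwrite(f"pics/{n}0.png",im); np.save(f"pics/{n}0.npy",d); print((d>0).mean())
E
```

```text
pics
{'clock': np.float64(0.0), 'joint_pos': array([-1.416,  0.291, -0.154,  1.127, -0.   ,  1.432]), 'qd': array([-0.   , -0.001,  0.001, -0.001, -0.001,  0.001]), 'effort': array([-1.0000e-03, -5.3713e+01,  3.3138e+01,  1.5000e-02, -0.0000e+00,
        0.0000e+00]), 'position': array([ 0.152, -0.502,  0.404]), 'orientation': array([ 0.422,  0.568, -0.421,  0.567]), 'force': array([0.062, 0.032, 0.483]), 'torque': array([0.003, 0.063, 0.002]), 'opening': np.float64(0.085)}
side {'intrinsics': array([[383.63405834,   0.        , 280.16262009],
       [  0.        , 383.63405834, 213.41715273],
       [  0.        ,   0.        ,   1.        ]]), 'position': array([0.11637417, 0.74561666, 0.62483542]), 'orientation': array([-0.11696127,  0.45245174,  0.8559167 , -0.22139126])}
0.9960289115646258
top {'intrinsics': array([[382.70060621,   0.        , 279.44411086],
       [  0.        , 382.70060621, 208.83886567],
       [  0.        ,   0.        ,   1.        ]]), 'position': array([ 0.45198977, -0.03387765,  0.91240613]), 'orientation': array([ 0.03513528, -0.03624918, -0.70006868,  0.71228881])}
0.9958418367346938
wrist {'intrinsics': array([[317.59788845,   0.        , 283.0185915 ],
       [  0.        , 317.59788845, 214.8081614 ],
       [  0.        ,   0.        ,   1.        ]]), 'tool_from_camera': array([[ 1.51503559e-03,  3.13506740e-01, -9.49584766e-01,
         3.03816604e-02],
       [-5.42636733e-05,  9.49585881e-01,  3.13507021e-01,
         8.14037684e-02],
       [ 9.99998851e-01, -4.23446336e-04,  1.45566843e-03,
         5.63337460e-04],
       [ 0.00000000e+00,  0.00000000e+00,  0.00000000e+00,
         1.00000000e+00]])}
0.9958078231292516
```

View pics/top0.png

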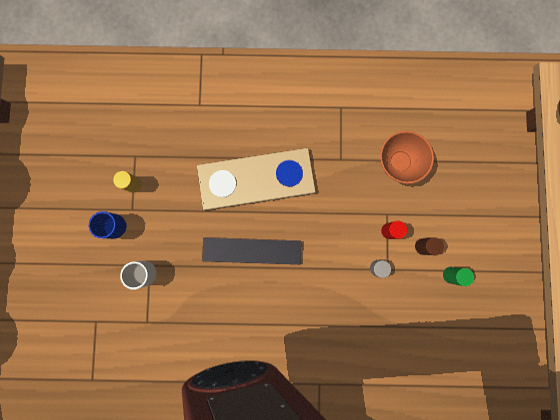

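View pics/side0.png

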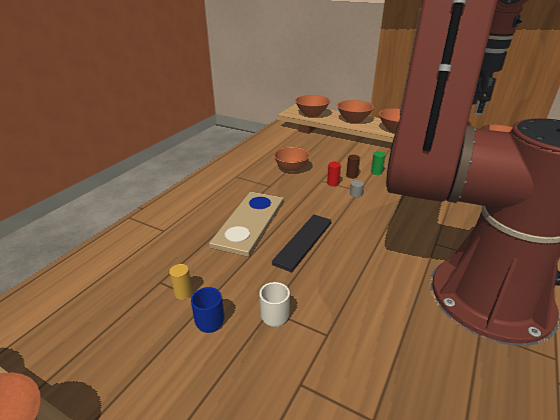

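View pics/wrist0.png

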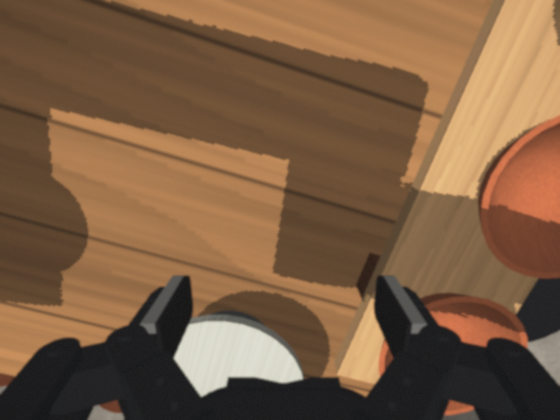

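The top view shows the slab at (257,180), with the white disc at (222,183) and the blue disc at (289,173). The shelf is at (252,251), the yellow prop at (122,180), the blue cup at (105,225), the white cup at (136,275), the bowl at (407,158) and the short prop at (381,269). The tall cylinders that could be prop_brown are red (397,230), dark brown (430,246) and green (460,277). The brown one fits by its colour, and I'll confirm it in a crop.

```bash
cat > vis.py <<'E'
import numpy as np,cv2
from scipy.spatial.transform import Rotation as R
from rig import bot,cams
def cam(n,obs=None):
    c=cams.calibration(n);K=c["intrinsics"]
    if n=="wrist":
        T=c["tool_from_camera"];Rt=R.from_quat(obs["orientation"]).as_matrix()
        return K,Rt@T[:3,:3],Rt@T[:3,3]+obs["position"]
    return K,R.from_quat(c["orientation"]).as_matrix(),np.array(c["position"])
def rays(n,px,obs=None):
    K,Rm,p=cam(n,obs);px=np.asarray(px,float).reshape(-1,2)
    d=np.c_[(px[:,0]-K[0,2])/K[0,0],-(px[:,1]-K[1,2])/K[1,1],-np.ones(len(px))]
    return p,d@Rm.T
def onplane(n,px,z,obs=None):
    p,d=rays(n,px,obs); return p+d*((z-p[2])/d[:,2])[:,None]
def cloud(n,depth,obs=None):
    h,w=depth.shape;u,v=np.meshgrid(np.arange(w),np.arange(h))
    p,d=rays(n,np.c_[u.ravel(),v.ravel()],obs)
    return (p+d*depth.reshape(-1,1)).reshape(h,w,3)
E
python3 - <<'E'
from vis import *
im=cv2.imread("pics/top0.png");d=np.load("pics/top0.npy")
P=cloud("top",d);Z=P[...,2]
print("table z",[np.round(Z[v,u],4) for u,v in((60,90),(300,130),(500,200),(330,290),(180,120))])
hsv=cv2.cvtColor(im,cv2.COLOR_BGR2HSV)
def near(u,v,r):
    m=np.zeros(Z.shape,np.uint8);cv2.circle(m,(u,v),r,1,-1);return m>0
for nm,u,v,h in(("yellow",122,180,.07),("brown",430,246,.07),("red",397,230,.07),("green",460,277,.07),("short",381,269,.04),("cupb",105,225,.072),("cupw",136,275,.072),("bowl",407,158,.055)):
    m=near(u,v,38 if nm=="bowl" else 24)&(abs(Z-h)<.01)
    ys,xs=np.nonzero(m)
    c=max(cv2.findContours(m.astype(np.uint8),cv2.RETR_EXTERNAL,cv2.CHAIN_APPROX_NONE)[0],key=len)[:,0]
    W=onplane("top",c,h)[:,:2]
    A=np.c_[2*W,np.ones(len(W))];s=np.linalg.lstsq(A,(W**2).sum(1),rcond=None)[0]
    print(nm,"circ",np.round(s[:2],4),"r",round(np.sqrt(s[2]+s[0]**2+s[1]**2),4),"z",np.round(np.median(Z[m]),4))
def blob(nm,m,z):
    c=max(cv2.findContours(m.astype(np.uint8),cv2.RETR_EXTERNAL,cv2.CHAIN_APPROX_NONE)[0],key=cv2.contourArea)[:,0]
    W=onplane("top",c,z)[:,:2].astype(np.float32)
    (r)=cv2.minAreaRect(W*1000);e=cv2.fitEllipse(W*1000)
    print(nm,"rect",np.round(r[0],1),np.round(r[1],1),round(r[2],1),"ell",np.round(e[0],1),np.round(e[1],1))
    return r
H,S,V=[hsv[...,i].astype(int) for i in range(3)]
blob("dblue",near(289,173,25)&(H>100)&(H<130)&(S>150),.021)
blob("dwhite",near(222,183,25)&(S<40)&(V>150),.021)
blob("shelf",near(252,251,60)&(S<80)&(V<110)&(Z>.005),.014)
blob("slab",near(257,180,70)&(Z>.010),.018)
for u,v in((257,180),(289,173),(252,251)): print(Z[v,u])
cv2.imwrite("pics/crop1.png",cv2.resize(im[200:300,350:500],None,fx=5,fy=5))
E
```

```text
table z [np.float64(-0.0026), np.float64(0.0004), np.float64(-0.002), np.float64(0.0006), np.float64(-0.0028)]
yellow circ [0.5978 0.3168] r 0.0196 z 0.0686
brown circ [ 0.4622 -0.3741] r 0.0197 z 0.0695
red circ [ 0.4976 -0.2946] r 0.0194 z 0.0693
green circ [ 0.3965 -0.4379] r 0.0199 z 0.0695
short circ [ 0.4095 -0.2672] r 0.0193 z 0.0395
cupb circ [0.4967 0.3537] r 0.0295 z 0.0696
cupw circ [0.3887 0.2778] r 0.0296 z 0.0701
bowl circ [ 0.6648 -0.323 ] r 0.0602 z 0.0533
dblue rect [628.  -55.6] [57.6 61.5] 1.0 ell [628.  -55.3] [58.8 60.3]
dwhite rect [601.2 101.9] [62.2 61.3] 1.7 ell [600.8 101.8] [62.2 62.6]
shelf rect [444.2  29.5] [228.7  54.2] 89.1 ell [444.2  30. ] [ 57.2 311.4]
slab rect [614.6  22.6] [110.4 269.5] 10.0 ell [614.7  23.2] [121.5 339. ]
0.015195939611843734
0.01782217413112963
0.013417568835958349
```

View pics/crop1.png

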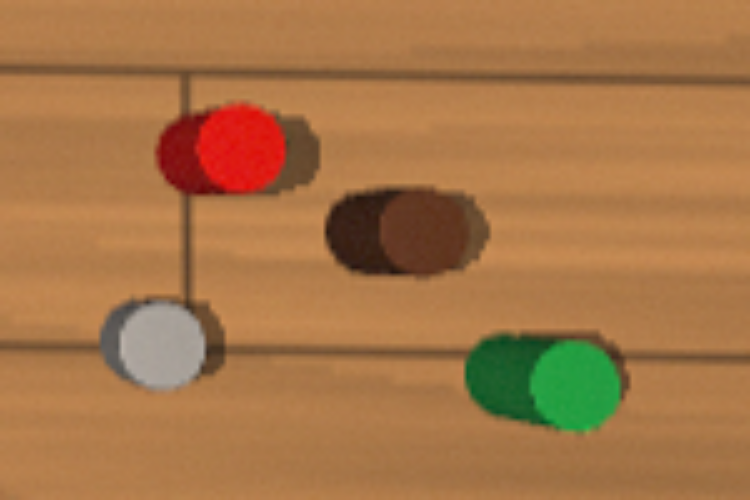

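The crop confirms it: the dark brown prop has its top centre at crop (425,232), which is image (435,246), and it stands between red (crop 242,148) and green (575,385). Next I'll write the helpers and check IK at every pose.

```bash
cat > hlp.py <<'E'
from vis import *
DB=np.array([.628,-.0553]);DW=np.array([.601,.1018])
C=(DB+DW)/2; ax=(DW-DB)/np.linalg.norm(DW-DB)
SL=np.degrees(np.arctan2(ax[1],ax[0]))  # slab long axis deg ~99.7
PY=np.array([.5978,.3168]);PB=np.array([.4622,-.3741]);CB=np.array([.4967,.3537]);CW=np.array([.3887,.2778])
SH=np.array([.4442,.0297])
def q(deg):
    a=np.radians(deg);z=np.array([np.cos(a),np.sin(a),0]);x=np.array([0,0,-1.]);y=np.cross(z,x)
    return R.from_matrix(np.c_[x,y,z]).as_quat()
def best(xy,z,deg):
    s=[]
    for d in(deg,deg+180):
        j=bot.solve_ik([*xy,z],q(d))
        if j is not None: s.append((np.abs(np.array(j)[5]-0.0),d))
    return min(s)[1] if s else None
def st(t=""):
    o=bot.observe();print(t,"t",round(float(o["clock"]),2),"p",np.round(o["position"],4),"F",np.round(o["force"],1),"open",round(float(o["opening"]),4));return o
E
python3 - <<'E'
from hlp import *
print(C,SL)
for nm,xy,zs,dg in(("py",PY,(.195,.38),SL-90),("pb",PB,(.195,.38),145),("dw",DW,(.217,.3,.38,.42),SL-90),("db",DB,(.217,.3,.38,.42),SL-90),("sh",SH,(.17,.35),-0.9),("cb",CB,(.2,.38),SL-90),("cw",CW,(.2,.38),SL-90),("c",C,(.26,.38),SL-90)):
    for z in zs:
        print(nm,z,[np.round(j,2) if (j:=bot.solve_ik([*xy,z],q(d))) is not None else None for d in(dg,dg+180)])
E
```

```text
[0.6145  0.02325] 99.75187143411364
py 0.195 [array([0.38, 0.74, 0.02, 0.85, 0.  , 1.78]), array([ 0.38,  0.74,  0.02,  0.85,  0.  , -1.36])]
py 0.38 [array([0.38, 0.6 , 0.27, 1.24, 0.  , 1.78]), array([ 0.38,  0.6 ,  0.27,  1.24,  0.  , -1.36])]
pb 0.195 [array([-0.8 ,  0.61, -0.24,  0.72,  0.  , -1.76]), array([-0.8 ,  0.61, -0.24,  0.72,  0.  ,  1.38])]
pb 0.38 [array([-0.8 ,  0.44, -0.  ,  1.13,  0.  , -1.76]), array([-0.8 ,  0.44, -0.  ,  1.13,  0.  ,  1.38])]
dw 0.217 [array([ 0.05,  0.61, -0.18,  0.79,  0.  ,  1.45]), array([ 0.05,  0.61, -0.18,  0.79,  0.  , -1.69])]
dw 0.3 [array([ 0.05,  0.52, -0.08,  0.97,  0.  ,  1.45]), array([ 0.05,  0.52, -0.08,  0.97,  0.  , -1.69])]
dw 0.38 [array([0.05, 0.47, 0.04, 1.15, 0.  , 1.45]), array([ 0.05,  0.47,  0.04,  1.15,  0.  , -1.69])]
dw 0.42 [array([0.05, 0.45, 0.12, 1.24, 0.  , 1.45]), array([ 0.05,  0.45,  0.12,  1.24,  0.  , -1.69])]
db 0.217 [array([-0.2 ,  0.64, -0.11,  0.82,  0.  ,  1.2 ]), array([-0.2 ,  0.64, -0.11,  0.82,  0.  , -1.94])]
db 0.3 [array([-0.2 ,  0.56, -0.02,  0.99,  0.  ,  1.2 ]), array([-0.2 ,  0.56, -0.02,
[... 423 characters left out ...]
[-0.1 ,  0.18, -0.45,  0.94,  0.  , -1.65])]
cb 0.2 [array([ 0.5 ,  0.63, -0.19,  0.75,  0.  ,  1.9 ]), array([ 0.5 ,  0.63, -0.19,  0.75,  0.  , -1.24])]
cb 0.38 [array([0.5 , 0.47, 0.04, 1.15, 0.  , 1.9 ]), array([ 0.5 ,  0.47,  0.04,  1.15,  0.  , -1.24])]
cw 0.2 [array([ 0.47,  0.43, -0.57,  0.57,  0.  ,  1.87]), array([ 0.47,  0.43, -0.57,  0.57,  0.  , -1.27])]
cw 0.38 [array([ 0.47,  0.22, -0.32,  1.03,  0.  ,  1.87]), array([ 0.47,  0.22, -0.32,  1.03,  0.  , -1.27])]
c 0.26 [array([-0.08,  0.57, -0.12,  0.89,  0.  ,  1.32]), array([-0.08,  0.57, -0.12,  0.89,  0.  , -1.82])]
c 0.38 [array([-0.08,  0.48,  0.06,  1.16,  0.  ,  1.32]), array([-0.08,  0.48,  0.06,  1.16,  0.  , -1.82])]
```

Run:
```python
from hlp import *
bot.movep([*PB,.34],q(325)); o=st("hover")
im,d=cams.grab_frame("wrist");cv2.imwrite("pics/w1.png",im);np.save("pics/w1.npy",d)
P=cloud("wrist",d,o);Z=P[...,2]
m=(abs(Z-.07)<.006)&(np.hypot(P[...,0]-PB[0],P[...,1]-PB[1])<.035)
c=max(cv2.findContours(m.astype(np.uint8),cv2.RETR_EXTERNAL,cv2.CHAIN_APPROX_NONE)[0],key=len)[:,0]
W=onplane("wrist",c,.07,o)[:,:2];print(cv2.minEnclosingCircle((W*1000).astype(np.float32)),np.median(Z[m]),c.mean(0))
```

```text
hover t 1.44 p [ 0.4615 -0.3749  0.3403] F [-0.5 -0.3  0.2] open 0.0855
((462.88330078125, -373.5392150878906), 20.290538787841797) 0.07017561470468901 [282.57664234 214.26277372]
```

View pics/w1.png

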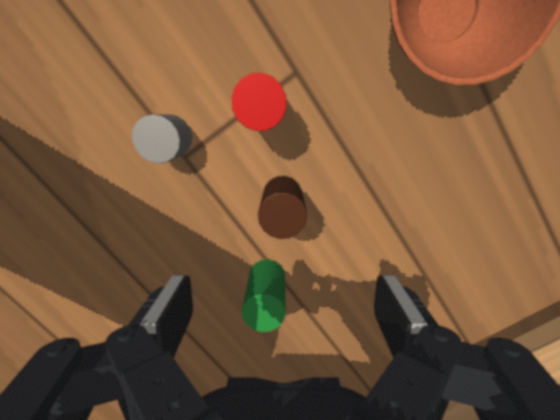

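The wrist view puts the brown prop's top at (283,214), between red (260,100) and green (265,310). It agrees with the top camera to 1 mm, so I'll pick it.

Run:
```python
from hlp import *
p=np.array([.4626,-.3739])
bot.move_straight([*p,.195],.15); st("down")
bot.gripper_close(45); st("closed")
bot.move_straight([*p,.32],.2); st("up")
bot.movep([*DB,.32],q(SL-90)); st("over")
bot.move_straight([*DB,.219],.12); o=st("low")
bot.dwell(.2);st("low2")
im,d=cams.grab_frame("side");cv2.imwrite("pics/s2.png",cv2.resize(im[150:290,180:360],None,fx=4,fy=4))
```

```text
down t 2.61 p [ 0.4629 -0.3743  0.1959] F [-0.   0.1 -0.3] open 0.0853
closed t 3.1 p [ 0.4627 -0.374   0.1956] F [-1.1  0.3  6.1] open 0.0394
up t 3.88 p [ 0.4623 -0.3736  0.3188] F [-0.2  0.9 -2.6] open 0.0392
over t 5.22 p [ 0.6278 -0.0565  0.3198] F [ 0.5 -0.7 -1.1] open 0.0389
low t 6.22 p [ 0.6284 -0.0555  0.2198] F [-0.  -0.1 -2. ] open 0.0394
low2 t 6.42 p [ 0.6283 -0.0554  0.2198] F [-0.5 -0.2 -1.4] open 0.0393
```

View pics/s2.png

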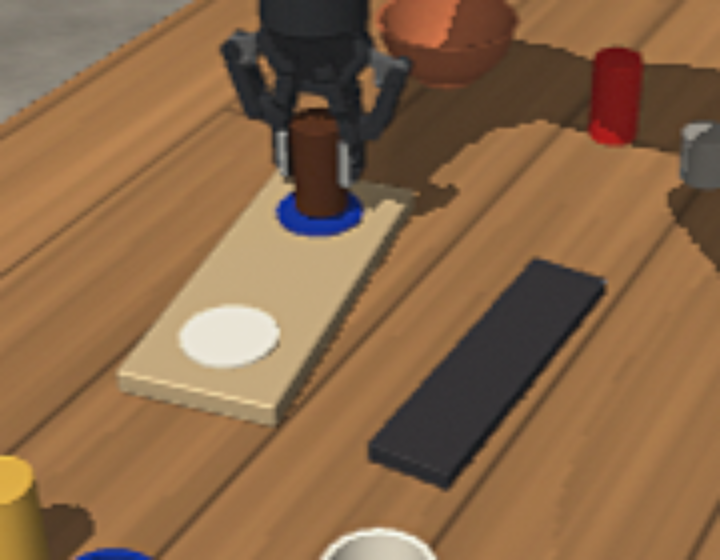

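The prop is held upright over the blue disc, at (320,170) in the crop. I'll set it down, then fetch yellow.

```bash
cat >> hlp.py <<'E'
def lower(xy,z,zmin,thr=3.0,step=.001,v=.03):
    f0=bot.observe()["force"][2]
    while z>zmin:
        z-=step; bot.move_straight([*xy,z],v)
        f=bot.observe()["force"][2]-f0
        if f>thr: break
    print("lower z",round(z,4),"dF",round(float(f),1));return z
E
python3 - <<'E'
from hlp import *
lower(DB,.219,.2145)
bot.open_jaws(); st("opened")
bot.move_straight([*DB,.34],.2)
bot.movep([*PY,.34],q(70)); o=st("hoverY")
im,d=cams.grab_frame("wrist");cv2.imwrite("pics/w3.png",im)
P=cloud("wrist",d,o);Z=P[...,2]
m=(abs(Z-.07)<.006)&(np.hypot(P[...,0]-PY[0],P[...,1]-PY[1])<.035)
c=max(cv2.findContours(m.astype(np.uint8),cv2.RETR_EXTERNAL,cv2.CHAIN_APPROX_NONE)[0],key=len)[:,0]
W=onplane("wrist",c,.07,o)[:,:2];(x,y),r=cv2.minEnclosingCircle((W*1000).astype(np.float32));print(x,y,r)
p=np.array([x,y])/1000
if np.linalg.norm(p-PY)<.006 and abs(r-20)<2:
    p=(p+PY)/2
    bot.move_straight([*p,.195],.15)
    bot.gripper_close(45); st("closed")
    bot.move_straight([*p,.32],.2)
    bot.movep([*DW,.32],q(SL-90))
    bot.move_straight([*DW,.219],.12); st("low")
    lower(DW,.219,.2145)
    im,d=cams.grab_frame("side");cv2.imwrite("pics/s3.png",cv2.resize(im[150:290,180:360],None,fx=4,fy=4))
E
```

```text
lower z 0.216 dF 7.3
opened t 7.74 p [ 0.628  -0.0553  0.2159] F [-0.7  0.5 -0.5] open 0.0853
hoverY t 9.9 p [0.5983 0.3157 0.3398] F [-0.1  0.1 -0.3] open 0.0848
597.451171875 321.1852111816406 20.29661750793457
closed t 11.56 p [0.5979 0.3191 0.1957] F [-0.6  0.5  5.2] open 0.0391
low t 14.2 p [0.6014 0.102  0.2197] F [ 0.9  0.3 -1.8] open 0.0392
lower z 0.216 dF 7.6
```

View pics/s3.png

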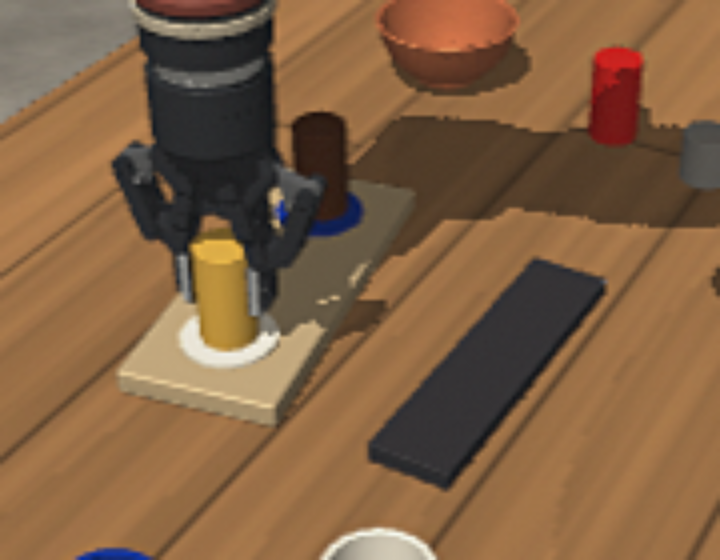

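Yellow is on the white disc, upright at crop (225,295). I'll release it and check both props and the slab with the wrist camera from higher up.

```bash
cat >> hlp.py <<'E'
def mask_xy(n,m,h,o=None):
    c=max(cv2.findContours(m.astype(np.uint8),cv2.RETR_EXTERNAL,cv2.CHAIN_APPROX_NONE)[0],key=cv2.contourArea)[:,0]
    return onplane(n,c,h,o)[:,:2]
def circ(W):
    A=np.c_[2*W,np.ones(len(W))];s=np.linalg.lstsq(A,(W**2).sum(1),rcond=None)[0]
    return np.round(s[:2],4),round(float(np.sqrt(s[2]+s[0]**2+s[1]**2)),4)
E
python3 - <<'E'
from hlp import *
bot.open_jaws(); st("opened")
bot.move_straight([*DW,.34],.2)
bot.movep([.50,.02,.40],q(SL-90)); o=st("hover")
im,d=cams.grab_frame("wrist");cv2.imwrite("pics/w4.png",im)
im2,d2=cams.grab_frame("top");cv2.imwrite("pics/t4.png",im2)
for n,D in(("wrist",d),("top",d2)):
    P=cloud(n,D,o);Z=P[...,2]
    for nm,c in(("brown",DB),("yellow",DW)):
        m=(abs(Z-.091)<.008)&(np.hypot(P[...,0]-c[0],P[...,1]-c[1])<.035)
        try: print(n,nm,circ(mask_xy(n,m,.091,o)),np.median(Z[m]))
        except Exception as e: print(n,nm,e)
    m=(abs(Z-.018)<.006)&(abs(P[...,0]-C[0])<.1)&(abs(P[...,1]-C[1])<.2)
    W=mask_xy(n,m,.018,o);print(n,"slab",cv2.minAreaRect((W*1000).astype(np.float32)))
    m=(abs(Z-.014)<.006)&(abs(P[...,0]-SH[0])<.05)&(abs(P[...,1]-SH[1])<.14)
    W=mask_xy(n,m,.014,o);print(n,"shelf",cv2.minAreaRect((W*1000).astype(np.float32)))
E
```

```text
opened t 15.53 p [0.601  0.1018 0.216 ] F [ 0.2 -0.5 -0.6] open 0.0854
hover t 16.92 p [0.4999 0.0198 0.3994] F [-0.1  0.8  0.2] open 0.0857
wrist brown (array([ 0.6341, -0.0401]), 0.0089) 0.09065210594280959
wrist yellow (array([0.6007, 0.1029]), 0.0199) 0.09126936657839951
wrist slab ((614.5809326171875, 26.315452575683594), (109.97455596923828, 267.7767639160156), 9.979913711547852)
wrist shelf ((445.1269836425781, 32.19122314453125), (229.14601135253906, 55.98896408081055), 89.02250671386719)
top brown (array([ 0.6284, -0.06  ]), 0.0179) 0.09036378753255114
top yellow max() iterable argument is empty
top slab ((631.1052856445312, -69.97505187988281), (110.10375213623047, 79.57830047607422), 9.832585334777832)
top shelf ((444.276123046875, -44.6144905090332), (55.69197463989258, 79.13522338867188), 0.6741024255752563)
```

View pics/w4.png

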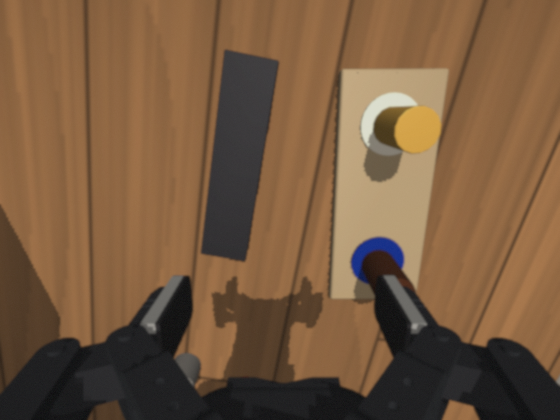

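View pics/t4.png

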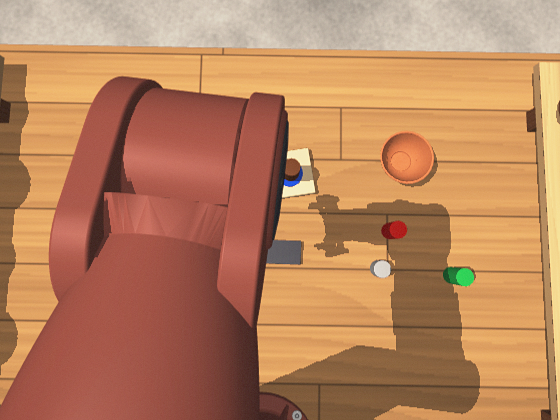

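Both props stand on their discs: yellow at wrist (412,129), brown at (395,280). The wrist puts the slab centre about 3 mm further in +y than the top camera (26.3 against 23), so I'll use the mean. Next is the shelf.

```bash
sed -i 's/^DB=.*/DB=np.array([.628,-.0540]);DW=np.array([.601,.1031])/; s/^SH=.*/SH=np.array([.4446,.0310])/' hlp.py
python3 - <<'E'
from hlp import *
print(C,SL)
bot.movep([*SH,.26],q(-.95))
bot.move_straight([*SH,.170],.12); st("down")
bot.gripper_close(70); st("closed")
bot.move_straight([*SH,.20],.1); st("up")
im,d=cams.grab_frame("side");cv2.imwrite("pics/s5.png",cv2.resize(im[150:290,180:360],None,fx=4,fy=4))
E
```

```text
[0.6145  0.02455] 99.75187143411364
down t 18.57 p [0.4453 0.0309 0.1707] F [ 0.2  0.9 -1. ] open 0.0855
closed t 18.98 p [0.4447 0.031  0.1709] F [-2.8  0.3 12.6] open 0.0543
up t 19.43 p [0.4446 0.031  0.2   ] F [-0. -1. -5.] open 0.0544
```

View pics/s5.png

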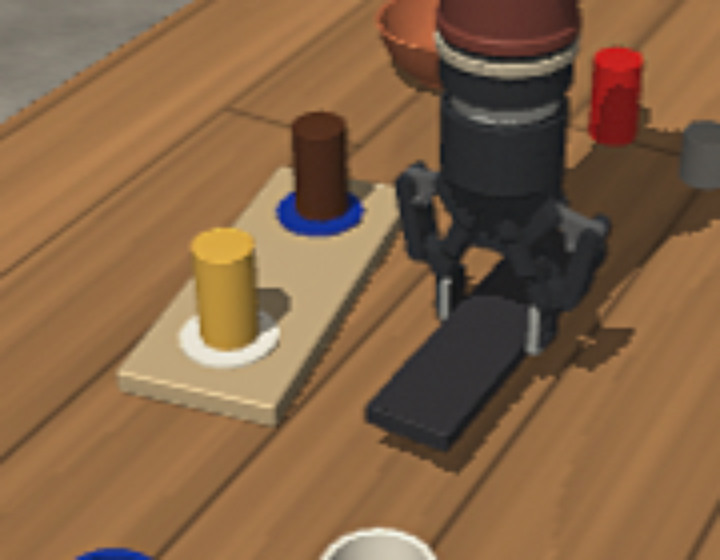

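The shelf is lifted and looks level, at crop (450,370). The props stand centred on their discs. I'll carry the shelf over.

Run:
```python
from hlp import *
bot.move_straight([*SH,.34],.2)
bot.movep([*C,.34],q(SL-90))
bot.move_straight([*C,.27],.12); bot.dwell(.2);o=st("low")
im,d=cams.grab_frame("side");cv2.imwrite("pics/s6.png",cv2.resize(im[150:290,180:360],None,fx=4,fy=4))
im,d=cams.grab_frame("wrist");cv2.imwrite("pics/w6.png",im)
P=cloud("wrist",d,o)
m=(abs(P[...,2]-.114)<.02)&(abs((P[...,:2]-C)@ax)<.12)&(abs((P[...,:2]-C)@np.array([-ax[1],ax[0]]))<.025)
Q=P[m];s=(Q[:,:2]-C)@ax
for a in(-.1,-.05,.05,.1):
    k=abs(s-a)<.012; print(a,k.sum(),np.round(np.median(Q[k,2]),4) if k.any() else None)
```

```text
low t 21.98 p [0.6148 0.0245 0.2709] F [-0.4 -0.3 -3.5] open 0.054
-0.1 0 None
-0.05 1628 0.114
0.05 7033 0.1142
0.1 10348 0.1143
```

View pics/s6.png

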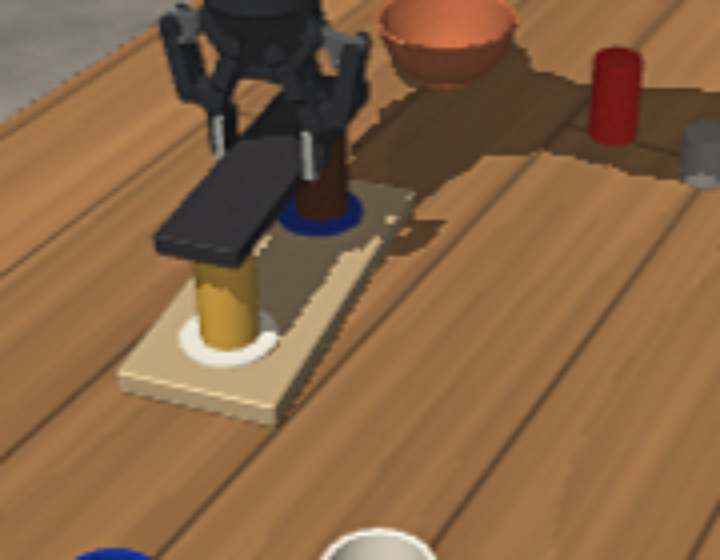

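View pics/w6.png

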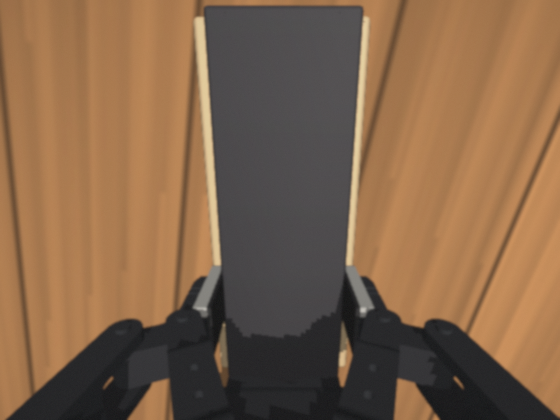

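The shelf is level to 0.3 mm end to end and in line with the slab edges (wrist columns 205–362). I'll check its end position by ray, then lower it.

Run:
```python
from hlp import *
o=bot.observe(); e=onplane("wrist",[[283,7]],.114,o)[0,:2]; print("end along",(e-C)@ax)
z=lower(C,.27,.257,thr=3)
bot.dwell(.2);st()
```

```text
end along 0.11394649847435308
lower z 0.261 dF 9.9
 t 24.53 p [0.6146 0.0246 0.262 ] F [-3.9  0.3  6.5] open 0.0542
```

Run:
```python
from hlp import *
bot.open_jaws(); bot.dwell(.3); st("open")
bot.move_straight([*C,.36],.15)
bot.movep([.50,.02,.44],q(SL-90)); o=st("hover")
im,d=cams.grab_frame("wrist");cv2.imwrite("pics/w7.png",im)
im,d2=cams.grab_frame("side");cv2.imwrite("pics/s7.png",cv2.resize(im[150:290,180:360],None,fx=4,fy=4))
P=cloud("wrist",d,o);Z=P[...,2]
m=(abs(Z-.105)<.008)&(abs(P[...,0]-C[0])<.1)&(abs(P[...,1]-C[1])<.2)
W=mask_xy("wrist",m,.105,o);print("shelf",cv2.minAreaRect((W*1000).astype(np.float32)),np.median(Z[m]))
m=(abs(Z-.018)<.006)&(abs(P[...,0]-C[0])<.1)&(abs(P[...,1]-C[1])<.2)
W=onplane("wrist",np.argwhere(m)[:,::-1],.018,o)[:,:2];print("slab",cv2.minAreaRect((W*1000).astype(np.float32)))
```

```text
open t 25.25 p [0.6145 0.0245 0.261 ] F [-1.  -0.2  0.3] open 0.0853
hover t 26.68 p [0.5    0.0199 0.4397] F [-0.  -0.6 -0.6] open 0.0856
shelf ((614.5305786132812, 25.234962463378906), (57.949493408203125, 228.18504333496094), 9.721070289611816) 0.10522359727755393
slab ((614.3572387695312, 25.862380981445312), (109.81378173828125, 267.5257263183594), 9.745687484741211)
```

View pics/w7.png

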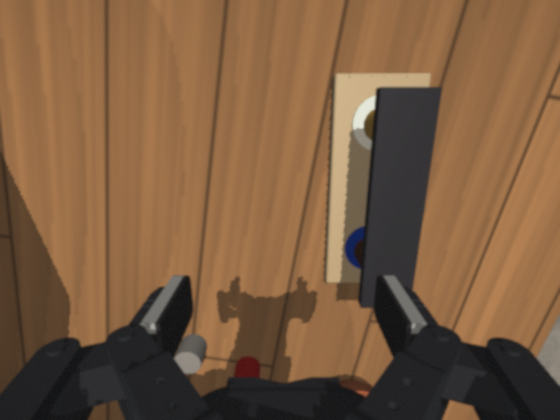

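View pics/s7.png

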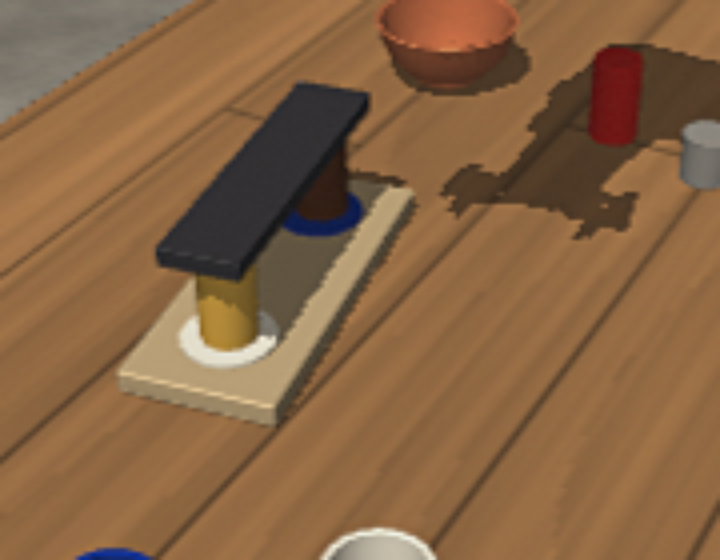

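The shelf rests level (top at 105.2 mm) and is 0.6 mm from the slab centre in the same wrist view. Now the press tests.

Run:
```python
from hlp import *
bot.gripper_close(30)
for nm,D in(("blue",DB),("white",DW)):
    D=D+(C-D)*.05
    bot.movep([*D,.33],q(SL-90))
    bot.move_straight([*D,.284],.12); st(nm)
    z=lower(D,.284,.270,thr=6,step=.001,v=.02)
    bot.dwell(.3); o=st("pressed "+nm)
    bot.move_straight([*D,.33],.1)
bot.open_jaws()
bot.movep([*CB,.36],q(SL-90)); o=st("hover")
im,d=cams.grab_frame("wrist");cv2.imwrite("pics/w8.png",im)
P=cloud("wrist",d,o);Z=P[...,2]
for nm,c in(("cb",CB),("cw",CW)):
    m=(abs(Z-.072)<.005)&(np.hypot(P[...,0]-c[0],P[...,1]-c[1])<.045)
    W=onplane("wrist",np.argwhere(m)[:,::-1],.072,o)[:,:2];print(nm,cv2.minEnclosingCircle((W*1000).astype(np.float32)))
im,d2=cams.grab_frame("side");cv2.imwrite("pics/s8.png",cv2.resize(im[150:290,180:360],None,fx=4,fy=4))
```

```text
blue t 28.83 p [ 0.6273 -0.0497  0.2853] F [-0.5 -0.7  0.1] open 0.0001
lower z 0.277 dF 12.2
pressed blue t 30.88 p [ 0.6276 -0.05    0.2785] F [-2.8  1.5 13.5] open 0.0003
white t 32.76 p [0.6019 0.0985 0.2841] F [1.  0.5 0.3] open 0.0
lower z 0.277 dF 14.3
pressed white t 34.81 p [0.602  0.0992 0.2784] F [-1.8 -0.  14.2] open -0.0
hover t 37.35 p [0.4973 0.3529 0.3598] F [0.8 0.2 0.3] open 0.0856
cb ((496.3556823730469, 359.0464172363281), 30.176851272583008)
cw ((389.6584167480469, 283.4195861816406), 31.183820724487305)
```

View pics/w8.png

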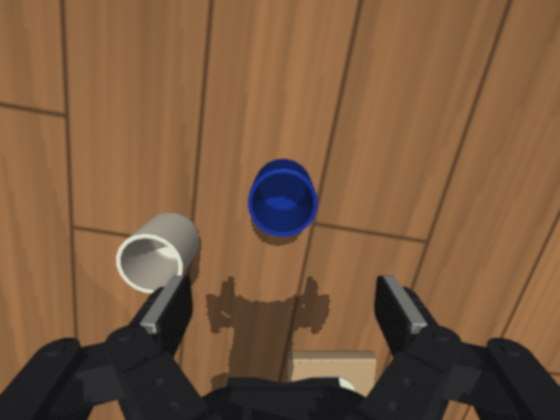

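View pics/s8.png

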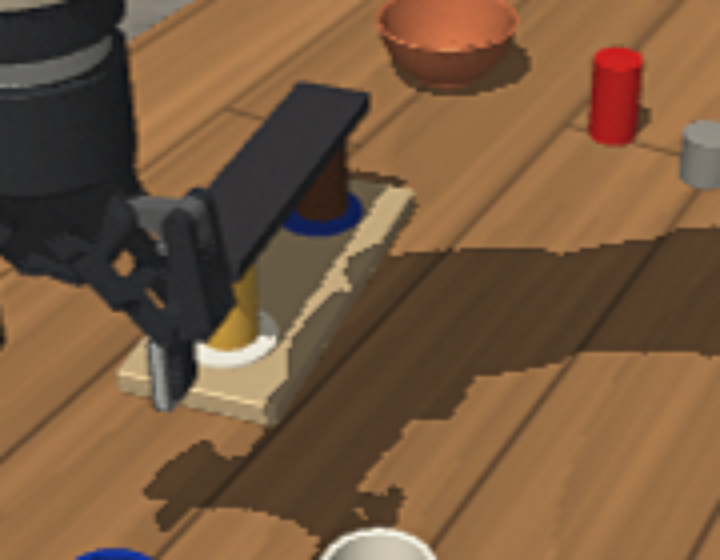

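Both presses read about 13–14 N with the fingertips stopping at the shelf-top height, so it does not rock. In the wrist view the blue cup is at (284,200) and the white cup at (152,262). The wrist reads 5 mm more in y than the top camera, so I'll grip with the jaws roughly along y, which centres out that disagreement.

```bash
cat >> hlp.py <<'E'
def cup(p,D,tag):
    bot.movep([*p,.36],q(75))
    bot.move_straight([*p,.196],.13); st("down")
    bot.gripper_close(40); st("closed")
    bot.move_straight([*p,.38],.2); st("up")
    bot.movep([*D,.38],q(SL-90))
    bot.move_straight([*D,.308],.1); bot.dwell(.2); st("low")
    im,d=cams.grab_frame("side");cv2.imwrite(f"pics/{tag}.png",cv2.resize(im[130:270,180:360],None,fx=4,fy=4))
E
python3 - <<'E'
from hlp import *
cup(np.array([.4965,.3575]),DB,"s9")
E
```

```text
down t 39.91 p [0.4969 0.3577 0.1968] F [-0.  -0.4 -0.5] open 0.0859
closed t 40.27 p [0.4968 0.3577 0.1968] F [-1.   0.5  4.9] open 0.0581
up t 41.34 p [0.4961 0.3573 0.3787] F [-0.3 -0.1 -2.1] open 0.0581
low t 44.0 p [ 0.6282 -0.054   0.3087] F [ 0.5  0.1 -2.3] open 0.0577
```

View pics/s9.png

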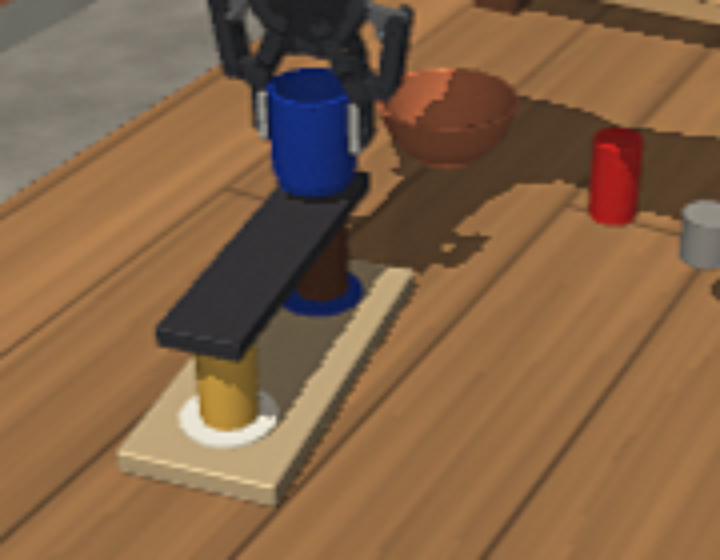

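The blue cup is held upright over the blue end, at crop (313,135). I'll set it down and fetch the white one.

Run:
```python
from hlp import *
lower(DB,.308,.298,thr=2.5)
bot.open_jaws(); bot.dwell(.2); st("open")
bot.move_straight([*DB,.42],.15)
cup(np.array([.3893,.282]),DW,"s10")
```

```text
lower z 0.301 dF 6.7
open t 46.39 p [ 0.628 -0.054  0.301] F [-0.   0.7  0.7] open 0.0855
down t 50.28 p [0.3896 0.2821 0.1966] F [0.1 0.9 0.2] open 0.0854
closed t 50.64 p [0.3895 0.2821 0.1968] F [-1.1 -0.2  9.1] open 0.0593
up t 51.71 p [0.3889 0.2818 0.379 ] F [ 0.3 -0.3 -1.7] open 0.0591
low t 53.85 p [0.6012 0.1031 0.3087] F [-0.  -0.7 -1.6] open 0.0595
```

View pics/s10.png

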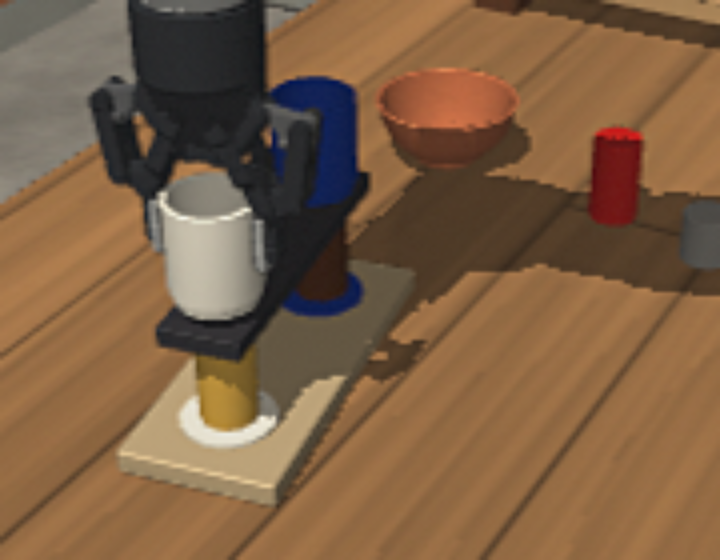

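The white cup may lean slightly: at (210,250), its axis runs from x=209 at the top to 218 at the bottom. The finger opening is also 59.3 mm, against 58.1 for blue. I'll measure the tilt of its rim by wrist depth before setting it down.

Run:
```python
from hlp import *
o=st()
im,d=cams.grab_frame("wrist");cv2.imwrite("pics/w11.png",im)
P=cloud("wrist",d,o)
m=(np.hypot(P[...,0]-DW[0],P[...,1]-DW[1])<.04)&(P[...,2]>.165)&(P[...,2]<.2)
Q=P[m];print(len(Q),Q[:,2].min(),Q[:,2].max())
A=np.c_[Q[:,:2]-DW,np.ones(len(Q))]
for i in range(5):
    s=np.linalg.lstsq(A,Q[:,2],rcond=None)[0];r=Q[:,2]-A@s;k=abs(r)<.003;Q=Q[k];A=A[k]
print("slope rad",s,len(Q),np.median(Q,0))
```

```text
t 53.9 p [0.6012 0.1031 0.3086] F [-0.6  0.1 -2.1] open 0.0598
13751 0.16500216108943966 0.19999282178993363
slope rad [-0.03862646  0.15250749  0.1784356 ] 4098 [0.59894133 0.11389818 0.17962375]
```

View pics/w11.png

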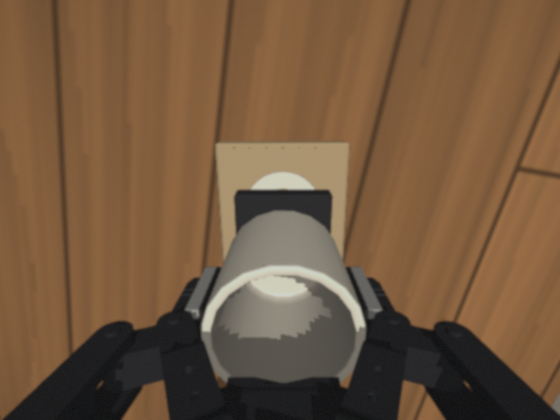

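Run:
```python
from hlp import *
o=st()
im,d=cams.grab_frame("wrist");P=cloud("wrist",d,o)
nx=np.array([ax[1],-ax[0]])
g=cv2.cvtColor(im,cv2.COLOR_BGR2GRAY)
rim=[]
for u in range(225,345,6):
    for v in range(255,330):
        pass
    col=g[255:335,u].astype(int);v=255+int(col.argmax())
    p=P[v,u];rim.append([(p[:2]-DW)@ax,(p[:2]-DW)@nx,p[2]]);print(u,v,col.max(),np.round(rim[-1],4))
rim=np.array(rim);A=np.c_[rim[:,:2],np.ones(len(rim))]
for i in range(4):
    s=np.linalg.lstsq(A,rim[:,2],rcond=None)[0];k=abs(rim[:,2]-A@s)<.0025;rim=rim[k];A=A[k]
print("slope ax,perp,h",s,len(rim))
```

```text
t 53.95 p [0.6011 0.1031 0.3084] F [ 0.  -0.4 -1.5] open 0.0597
225 288 205 [ 0.0235 -0.0185  0.1843]
231 284 207 [ 0.0243 -0.0166  0.1832]
237 280 207 [ 0.0261 -0.0145  0.1836]
243 276 207 [ 0.0273 -0.0125  0.183 ]
249 274 209 [ 0.0287 -0.0103  0.1843]
255 272 207 [ 0.0289 -0.0084  0.1832]
261 271 209 [ 0.0299 -0.0063  0.1843]
267 269 208 [ 0.0305 -0.0043  0.184 ]
273 268 209 [ 0.0314 -0.0023  0.1852]
279 268 209 [ 0.0308 -0.0003  0.1839]
285 294 209 [-0.0207  0.0022  0.1179]
291 268 208 [0.0304 0.0036 0.1832]
297 268 208 [0.0303 0.0056 0.183 ]
303 270 208 [0.0303 0.0076 0.1844]
309 272 209 [0.0293 0.0096 0.1839]
315 274 207 [0.0283 0.0117 0.1835]
321 275 209 [0.0278 0.0137 0.1833]
327 279 207 [0.0267 0.0157 0.1841]
333 283 207 [0.0251 0.0178 0.1839]
339 287 207 [0.0235 0.0199 0.1838]
slope ax,perp,h [0.17300046 0.00436264 0.17885535] 10
```

All clean rim points lie at 0.1835±0.001 m, and the rim centre is within 1–2 mm of the target, so there is no meaningful tilt. The fitted slopes are not usable: inner-wall pixels contaminated the first fit, and the second kept points from only a short arc. Lowering now.

Run:
```python
from hlp import *
lower(DW,.308,.298,thr=2.5)
bot.open_jaws(); bot.dwell(.2); st("open")
bot.move_straight([*DW,.42],.15)
bot.movep([.25,-.35,.42],q(SL-90)); bot.dwell(.3); st("away")
im,d=cams.grab_frame("side");cv2.imwrite("pics/s12.png",cv2.resize(im[130:270,180:360],None,fx=4,fy=4))
im,d=cams.grab_frame("top");cv2.imwrite("pics/t12.png",im)
P=cloud("top",d);Z=P[...,2]
for nm,c in(("cb",DB),("cw",DW)):
    m=(Z>.165)&(np.hypot(P[...,0]-c[0],P[...,1]-c[1])<.05)
    print(nm,circ(mask_xy("top",m,.177)),np.median(Z[m]))
m=(abs(Z-.018)<.006)&(abs(P[...,0]-C[0])<.1)&(abs(P[...,1]-C[1])<.2)
W=onplane("top",np.argwhere(m)[:,::-1],.018)[:,:2];print("slab",cv2.minAreaRect((W*1000).astype(np.float32)))
for nm,c,h in(("short",(.4095,-.2672),.04),("bowl",(.6648,-.323),.055)):
    m=(abs(Z-h)<.01)&(np.hypot(P[...,0]-c[0],P[...,1]-c[1])<.08 if nm=="bowl" else (abs(Z-h)<.01)&(np.hypot(P[...,0]-c[0],P[...,1]-c[1])<.03))
    print(nm,circ(mask_xy("top",m,h)))
```

```text
lower z 0.301 dF 7.6
open t 56.33 p [0.601  0.1031 0.3009] F [ 0.1 -0.2 -0.9] open 0.085
away t 59.63 p [ 0.2503 -0.3499  0.42  ] F [-0.9 -0.7  0.2] open 0.0854
cb (array([ 0.6277, -0.0543]), 0.0293) 0.1753288334872093
cw (array([0.6006, 0.1028]), 0.0295) 0.1754055955602013
slab ((614.7871704101562, 23.100868225097656), (110.11385345458984, 268.6774597167969), 9.91431999206543)
short (array([ 0.4095, -0.2673]), 0.0193)
bowl (array([ 0.6647, -0.323 ]), 0.0602)
```

View pics/s12.png

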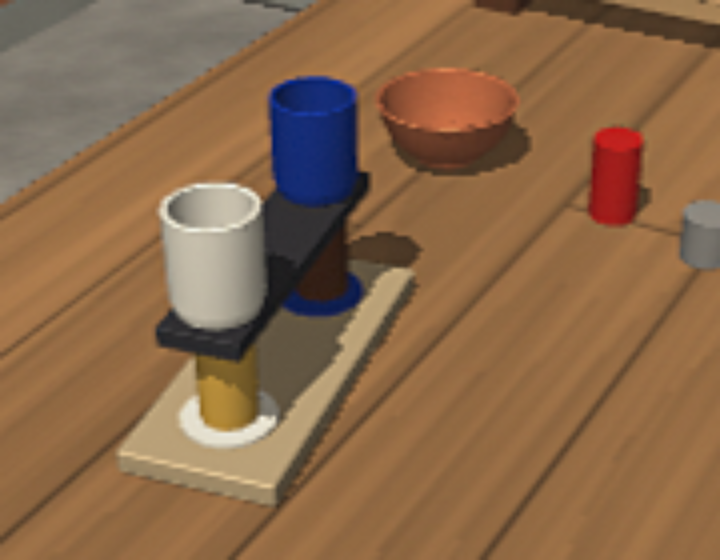

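View pics/t12.png

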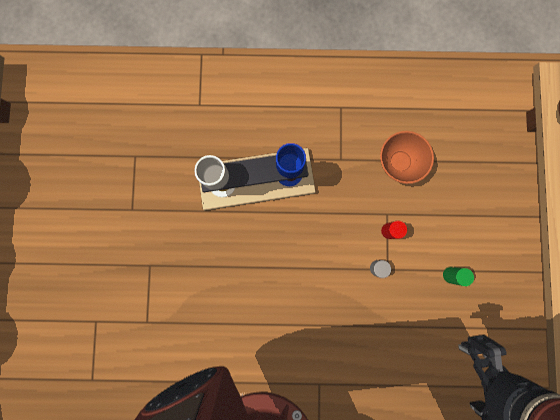

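The tier is complete, with the white cup at top-view (211,171) and the blue cup at (290,159). Both are upright and within 1–2 mm of above their discs. The short prop and bowl haven't moved and the arm is clear, so I'm handing in.

```bash
python3 -c "
from rig import bot
bot.hand_in()"
```

```text
the job is handed in; nothing more can be done
```

The tier is built and handed in after about 60 s of the 131 s. The hand-in reports no verdict, so the figures below are my own last checks.

- **Props:** brown stands on the blue disc and yellow on the white disc, both upright in the side view. Yellow measured about 2 mm from its disc centre. I have no clean final measurement of brown, because a finger blocked the wrist view and the arm partly blocked the top view; I judged it from its placing and the side picture.
- **Shelf:** it lies level with its top at 105 mm. In the same wrist picture it was about 0.6 mm from the slab centre and in line with it to within 0.1°.
- **Press test:** I pressed with about 13.5 N above the blue disc and 14 N above the white one. The fingertips stopped at shelf-top height both times, so it does not rock.
- **Cups:** each is upright and within about 2 mm of above its own disc.
- **Bystanders:** the short prop and the bowl moved less than 0.2 mm by the top camera.

**Checks that disagreed or failed:**
- **Camera disagreement:** the wrist and top cameras differed by 3–5 mm in y. I used the mean for the slab and discs and leaned towards the wrist reading for the cups, gripping the cups roughly along y to centre that out.
- **White cup tilt:** my plane fits to its rim were unusable, so I judged its tilt from the rim heights, which agreed to about 1 mm along the part I could see.

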